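# Dock a grinding cup on the graded mill drive

## Robot

A 6-joint arm with a two-finger parallel gripper is mounted at the origin on the work surface; the furniture and walls round the work are solid. World frame = base frame: x ahead of the robot, y to its left, z up, the work surface at z = 0. Lengths are in mm, angles in rad, forces in N, time in s.
With the tool pointing down it reaches from about 350 to 950 mm from the base axis. Payload 17.4 kg.
Tool frame: the origin (TCP) lies at the very end of the fingers, on their centre line; the grasp point (between the pads) lies 19 mm behind it (r.grasp_offset is the distance from the TCP to the grasp point, in mm); z points along the fingers, y is the direction in which the jaws open and shut (so a half turn about z gives the same grasp; the last joint's range is limited). The gripper opens to 93 mm and grips with 3 to 60 N. Pads are 15 mm wide; open, the fingers measure 128 mm over their backs; the gripper's body (75 mm by 188 mm) begins 65 mm behind the grasp point.
Start: joints at [1.16, 0.116, 1.442, -0, 1.584, -0.038], TCP at [245.86, 628.638, 218.646] pointing down, gripper open.
Joint ranges: [-2.83, 2.83], [-0.83, 2.19], [0.07, 2.5], [-1.14, 4.28], [0.01, 3], [-2.97, 2.97]. Speed limits (rad/s): [1.89, 1.89, 2.22, 3.14, 3.14, 3.14].

## Interface

Orientations are given as a rotation vector (axis times angle).
In Python, from rig import r gives the robot as it stands. The module is installed in compiled form; this text tells all that it offers.
- The arm moves only by the shell command python3 -m creep 'ROWS' [OPENING] [FORCE]. ROWS is JSON, a list of rows, each an object of numbers: "x", "y", "z": the shift along the tool's x, y, z in mm; "twist": the turn about the tool's z in degrees. A call has 1 to 20 rows; each row is the pose to reach, as a shift and turn from the pose commanded when the call began, along the tool's axes at that moment; what a row does not reach only later rows make up. A row lasts 1/12 s, in which the tool goes at most 41.7 mm and 7.16 degrees, less where a joint would pass 70% of its speed; a pose out of reach is approached as far as the arm can. A call with a gripper value outside its range is refused whole. OPENING is the finger opening in mm, from 0 to 93, set as the call begins (- or left out, the last holds). The fingers move at their own pace and stop on an object; FORCE is the grip in N (left out, the last holds). Time passes only in rows, so rows that repeat a pose let the fingers close. It gives the time, the measured TCP pose, the force and the opening at its end, in the units of the state.
- r.read_state(): the state, without advancing time (a new reading comes with each control period).
- r.camera(name): name is "scene" or "top" or "wrist"; returns a dict with "image" (480x640x3 uint8, red, green, blue), "fx", "fy", "cx", "cy" (pixels), "k1" (the pictures are not rectified: a ray, as slopes to the right and down, at radius r is drawn at 1 + k1 r^2 times it, then the intrinsics apply), "position" and "attitude" of the camera in the world. Camera axes: x right, y up, looking along -z (the intrinsics and any distortion apply to the point x, -y, -z); pixel columns grow to the right and rows downward; lengths in mm; the calibration is good to about 2 mm. A picture is of the moment at which its call begins. There is no depth.
- r.hand_in(): hands the job in, once; it reports no verdict.
The state is a dict: "time_s": time; "joint_positions": joint angles; "dq": joint speeds; "joint_torque": joint torques, N m; "tool_pos": TCP position; "ee_rot": TCP orientation; "contact_force": force on the tool from outside, world axes, zero at the start; "wrist_torque": the same for the moment, N m; "grip_width": opening from 0.0 (shut) to 1.0 (fully open).
Only numpy, scipy, OpenCV 4.12 (cv2) and the standard library are available. Lean on these libraries where they do the work, as an engineer would, in place of code of your own. Each camera call takes 0.05 s, during which the arm holds its last target.

## Task

Three grinding cups stand on the desk beside the mill drive. Pick up the middle-sized one, lower it gently into the one socket of the graded row that matches its diameter, and turn it under light pressure until its claws drop over the drive bar at the bottom of the socket and its flange sits flush on the deck. Then let go; do not drop it or force it, and leave the other two cups where they stand.

Things in the scene. Friction and masses are not known exactly. Their poses are not given: they have to be found in the camera images.
- cup_32: Middle-sized grinding cup, the one to dock: upright, 92 mm tall, about 0.15 kg. From its underside up: four square steel claws, 11 mm; round steel body, 32 mm diameter, to 46 mm, lower rim bevelled 2 mm; flange, 42 mm diameter, to 51 mm; black lid, 32 mm diameter, to 55 mm; black bar grip to 92 mm. Origin: centre of the underside, z up. Looks the same after a half turn.
- cup_32_grip (a point): Middle of that cup's bar grip, 80 mm above its underside. The bar is 30 mm long along the cup's x, 16 mm thick along its y and runs from 55 to 92 mm: pinch it across the thickness (along y), from above. Axes as the cup's.
- cup_32_flange (a point): Centre of the flange's underside on that cup, 46 mm above the cup's underside; axes as the cup's. The claws below are parted by a cross of two gaps, 9 mm wide and 11 mm deep, that run along the cup's x and y, so the claws fit a drive bar again after every quarter turn.
- cup_26: Small grinding cup, same form and height, body 26 mm, flange 36 mm in diameter. A bystander: leave it. Origin: centre of the underside.
- cup_38: Large grinding cup, same form and height, body 38 mm, flange 48 mm in diameter. A bystander: leave it. Origin: centre of the underside.
- drive: Mill drive: heavy white box fixed to the desk, 106 mm (its x) by 246 mm (its y), flat aluminium deck 70 mm above the desk. Four round sockets in a row along its y, graded for cups of 20, 26, 32, 38 mm from its +y end to its -y end; each is 1.5 mm wider than its cup, bevelled 1.5 mm at the mouth, 48 mm deep. Origin: centre of the underside, on the desk; x away from the front panel, z up.
- socket_20 (a point): Centre of the mouth of the 20 mm socket, level with the deck; axes as the drive's.
- socket_26 (a point): Centre of the mouth of the 26 mm socket, level with the deck; axes as the drive's.
- socket_32 (a point): Centre of the 32 mm socket's mouth, level with the deck; axes as the drive's. A steel drive bar lies across its floor, 23 mm long, 6 mm wide, its top 38 mm below the deck, stopped at an unknown angle and held stiffly. A cup whose gaps miss the bar rests on it with the flange 8 mm above the deck; turned at most a quarter turn, either way, to within 0.1 rad of the bar, it sinks to the deck.
- socket_38 (a point): Centre of the mouth of the 38 mm socket, level with the deck; axes as the drive's. In every socket cup and drive must not press on each other with more than 50 N; 5 to 10 N is plenty for feeling.

How it is judged (in metres and radians):
At the end, for the whole second after the job is handed in: The middle-sized cup rests, released, in the 32 mm socket: flange centre within 3 mm of the socket's centre, flange underside no more than 1.5 mm above the deck, upright within 0.04 rad, at rest (under 10 mm/s) (horizontal distance between cup_32_flange and socket_32 below 0.003 m and z of cup_32_flange in the frame of socket_32 below 0.0015 m and angle between cup_32's own z axis and vertical below 0.04 rad and linear speed of cup_32 below 0.01 m/s); the robot touches nothing.
It fails at once if The cup is pressed on the drive with more than 50 N (contact force between cup_32 and drive above 50 N).
It fails at once if The cup is dropped: it falls at over 0.55 m/s within the socket (linear speed of cup_32 above 0.55 m/s and z of cup_32_flange in the frame of socket_32 below 0.05 m and horizontal distance between cup_32_flange and socket_32 below 0.02 m).
It fails at once if The small cup is pushed more than 15 mm away or knocked over (distance of cup_26 from where it was at the start of the episode above 0.015 m or angle between cup_26's own z axis and vertical above 0.3 rad).
It fails at once if The large cup is pushed more than 15 mm away or knocked over (distance of cup_38 from where it was at the start of the episode above 0.015 m or angle between cup_38's own z axis and vertical above 0.3 rad).
It also fails if it takes over 64 s, if anything falls off the work surface, if the arm or the gripper's body presses on something with over 40 N, if the wrist force passes 120 N, or if a joint passes its speed limit or range.

## Working session

There is one attempt and no reset: what is moved stays moved. The work goes in short steps, Python scripts to look and compute and a shell command to move; the robot and the scene stay as the last step left them, time stands still between calls to the robot, and variables do not carry over. Pictures are saved under pics/ and viewed, and the job is handed in when it is done.

```bash
mkdir -p pics; cat > h.py <<'E'
import numpy as np,cv2
from rig import r
from scipy.spatial.transform import Rotation as R
def snap(n,f):
    c=r.camera(n); cv2.imwrite('pics/'+f+'.png',c['image'][:,:,::-1]); 
    np.save('pics/'+f+'.npy',c,allow_pickle=True); return c
def load(f): return np.load('pics/'+f+'.npy',allow_pickle=True).item()
def rot(c):
    a=np.array(c['attitude'],float)
    return a if a.shape==(3,3) else R.from_rotvec(a).as_matrix()
def ray(c,u,v):
    x=(u-c['cx'])/c['fx'];y=(v-c['cy'])/c['fy']
    rd=np.hypot(x,y);ru=rd
    for _ in range(30): ru=rd/(1+c['k1']*ru**2)
    s=ru/rd if rd>0 else 1
    return rot(c)@np.array([x*s,-y*s,-1.])
def onz(c,u,v,z):
    d=ray(c,u,v);p=np.array(c['position'],float);return p+d*(z-p[2])/d[2]
def proj(c,P):
    q=rot(c).T@(np.array(P,float)-np.array(c['position'],float))
    x=q[0]/-q[2];y=-q[1]/-q[2];k=1+c['k1']*(x*x+y*y)
    return np.array([c['cx']+c['fx']*x*k,c['cy']+c['fy']*y*k])
E
python3 - <<'E'
from h import *
for n in ['scene','top','wrist']:
    c=snap(n,n+'0'); print(n,{k:v for k,v in c.items() if k!='image'})
print(r.read_state(),r.grasp_offset)
E
```

```text
scene {'fx': 618.6231183078602, 'fy': 618.6231183078602, 'cx': 317.8771238332652, 'cy': 241.35071984003386, 'k1': 0.041733174896397496, 'position': array([583.30022186, 646.73643378, 824.30587136]), 'attitude': array([0.06242122, 0.97754846, 2.89934916])}
top {'fx': 488.0472331810412, 'fy': 488.0472331810412, 'cx': 323.81985259234654, 'cy': 244.1137549488026, 'k1': 0.017694077449911364, 'position': array([383.60196236,  85.41268694, 922.18661795]), 'attitude': array([ 0.10541485, -0.1368212 , -1.56164058])}
wrist {'fx': 377.57910937558614, 'fy': 377.57910937558614, 'cx': 318.8692274782458, 'cy': 235.04868951762236, 'k1': -0.05852443361394261, 'position': array([177.73075972, 654.84550483, 384.13177444]), 'attitude': array([-0.23096371, -0.15708039,  1.19046743])}
{'time_s': 0.15, 'joint_positions': array([ 1.16021915e+00,  1.16413627e-01,  1.44209555e+00, -1.42167185e-05,
        1.58397902e+00, -3.77940724e-02]), 'dq': array([ 9.61600337e-05, -2.09597733e-03, -3.63397798e-03, -1.38663945e-03,
        1.95252838e-04,  1.11795039e-03]), 'joint_torque': array([ 8.64993526e-04, -7.21759558e+01, -6.22952485e+01,  7.81346904e-02,
        2.24913337e-02, -8.33402714e-05]), 'tool_pos': array([245.79316573, 628.50634883, 218.05935508]), 'ee_rot': array([-5.82147508e-01, -3.08699579e+00,  1.37638536e-03]), 'contact_force': array([-0.53745627,  0.168972  ,  0.06338304]), 'wrist_torque': array([-0.00627226, -0.00910611,  0.04791054]), 'grip_width': 1.0034365172542272} 18.8
```

View pics/scene0.png

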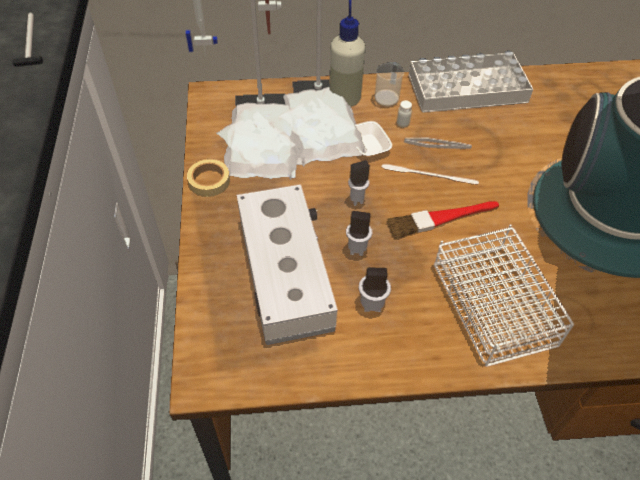

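View pics/top0.png

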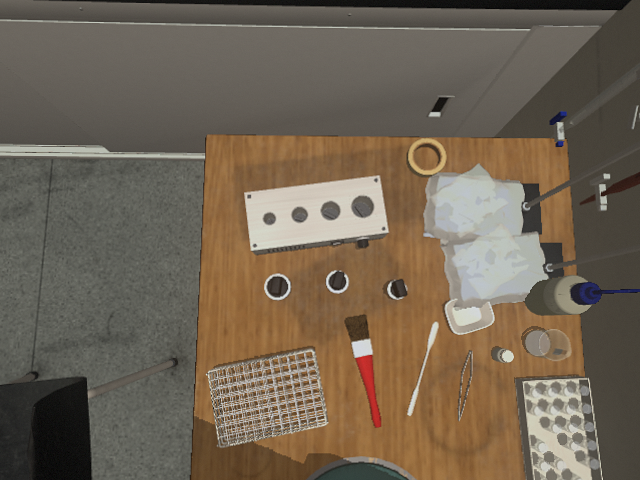

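View pics/wrist0.png

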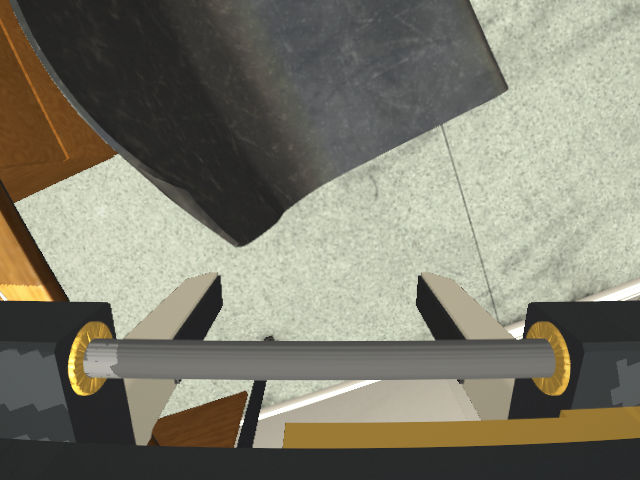

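```bash
python3 - <<'E'
from h import *
c=load('top0');s=load('scene0')
a=cv2.resize(c['image'][165:305,235:415],None,fx=4,fy=4,interpolation=cv2.INTER_CUBIC)
cv2.imwrite('pics/topz.png',a[:,:,::-1])
b=cv2.resize(s['image'][150:350,230:400],None,fx=3,fy=3,interpolation=cv2.INTER_CUBIC)
cv2.imwrite('pics/scz.png',b[:,:,::-1])
for n,im in (('top',c),('scene',s)):
  g=cv2.cvtColor(im['image'],cv2.COLOR_RGB2GRAY)
  # sockets: grey blobs within the deck
  pts={'top':[(269,218),(299,214),(330,210),(363,206)],'scene':[(295,295),(288,265),(281,236),(274,207)]}[n]
  m=((g<175)).astype(np.uint8)
  k,l,st,ce=cv2.connectedComponentsWithStats(m)
  P=[]
  for u,v in pts:
    i=l[v,u]
    cs,_=cv2.findContours((l==i).astype(np.uint8),cv2.RETR_EXTERNAL,cv2.CHAIN_APPROX_NONE)
    e=cv2.fitEllipse(cs[0]); p=onz(im,*e[0],70); P.append(p[:2])
    q=np.array([onz(im,*x[0],70)[:2] for x in cs[0]]); 
    print(n,(u,v),st[i][4],np.round(e[0],1),p.round(1),'diam',2*np.linalg.norm(q-q.mean(0),axis=1).mean().round(1))
  P=np.array(P);print(np.linalg.norm(np.diff(P,axis=0),axis=1), np.degrees(np.arctan2(*(P[0]-P[-1])[::-1])))
E
```

```text
top (269, 218) 139 [268.9 218.1] [562.4 166.4  70. ] diam 22.2
top (299, 214) 217 [299.1 214.3] [569.7 112.9  70. ] diam 28.2
top (330, 210) 313 [330.1 210.3] [577.5  57.7  70. ] diam 34.4
top (363, 206) 417 [362.2 206.2] [5.855e+02 1.000e-01 7.000e+01] diam 40.2
[54.00788876 55.74047101 58.09655179] 97.92029594209652
scene (295, 295) 155 [294.7 294.2] [563.9 167.7  70. ] diam 20.4
scene (288, 265) 234 [287.1 264. ] [571.6 113.8  70. ] diam 27.0
scene (281, 236) 297 [280.  235.4] [579.4  59.   70. ] diam 32.0
scene (274, 207) 373 [273.  207.6] [587.4   2.   70. ] diam 38.0
[54.41639819 55.3466472  57.58235998] 98.0751697341553
```

View pics/topz.png

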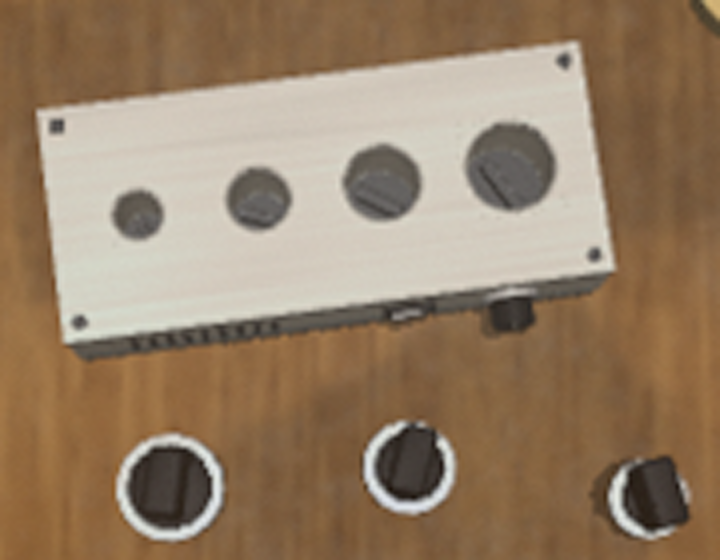

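View pics/scz.png

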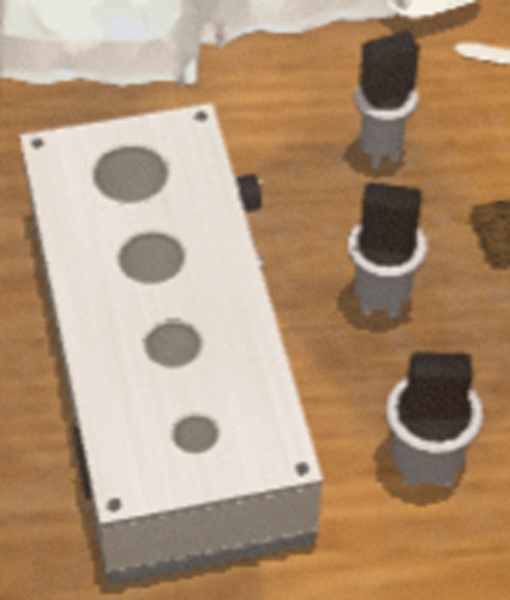

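```bash
python3 - <<'E'
from h import *
for n,seeds in (('top',[(277,287),(338,281),(397,289)]),('scene',[(374,292),(359,236),(359,186)])):
  c=load(n+'0');im=c['image'];hsv=cv2.cvtColor(im,cv2.COLOR_RGB2HSV)
  wh=((hsv[...,1]<60)&(hsv[...,2]>150)).astype(np.uint8)
  for u,v in seeds:
    w=np.zeros_like(wh);w[v-22:v+23,u-22:u+23]=wh[v-22:v+23,u-22:u+23]
    k,l,st,ce=cv2.connectedComponentsWithStats(w,connectivity=8)
    i=1+np.argmax(st[1:,4]);ys,xs=np.nonzero(l==i)
    q=np.array([onz(c,x,y,51)[:2] for x,y in zip(xs,ys)],np.float32)
    h=cv2.convexHull(q)[:,0]
    # circle fit LSQ on hull
    A=np.c_[2*h,np.ones(len(h))];s=np.linalg.lstsq(A,(h**2).sum(1),rcond=None)[0]
    print(n,(u,v),st[i],'centre',s[:2].round(1),'diam',round(2*np.sqrt(s[2]+s[0]**2+s[1]**2),1))
    # grip top: dark
    dk=(hsv[...,2]<75).astype(np.uint8)
  y0,x0=(255,310) if n=='top' else (200,335)
  a=cv2.resize(im[y0:y0+60,x0:x0+60],None,fx=10,fy=10,interpolation=cv2.INTER_NEAREST)
  a=np.clip(a.astype(float)*2.2,0,255).astype(np.uint8)
  cv2.imwrite(f'pics/z_{n}.png',a[:,:,::-1])
E
```

```text
top (277, 287) [264 273  27  27 196] centre [442.8 151.3] diam 46.6
top (338, 281) [326 270  23  24 153] centre [452.2  44.7] diam 40.7
top (397, 289) [387 282  16  18  58] centre [438.6 -62.1] diam 34.2
scene (374, 292) [359 277  32  24 202] centre [444.2 152.5] diam 46.6
scene (359, 236) [346 225  26  17 130] centre [454.3  46. ] diam 40.7
scene (359, 186) [351 181  18   9  58] centre [440.2 -58.6] diam 31.4
```

View pics/z_top.png

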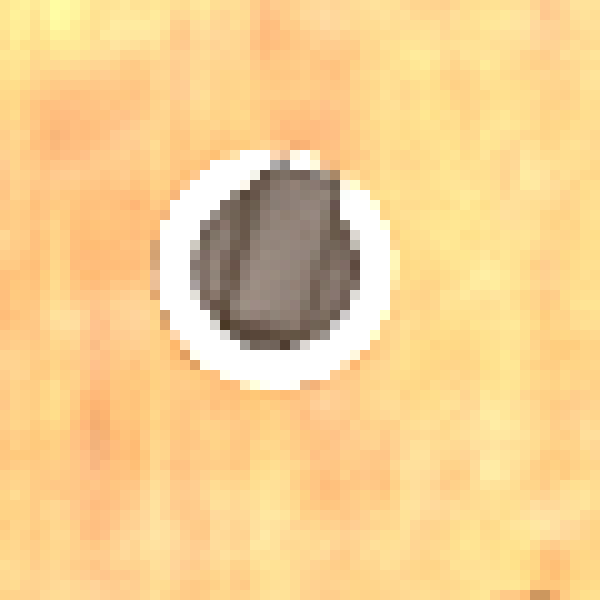

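View pics/z_scene.png

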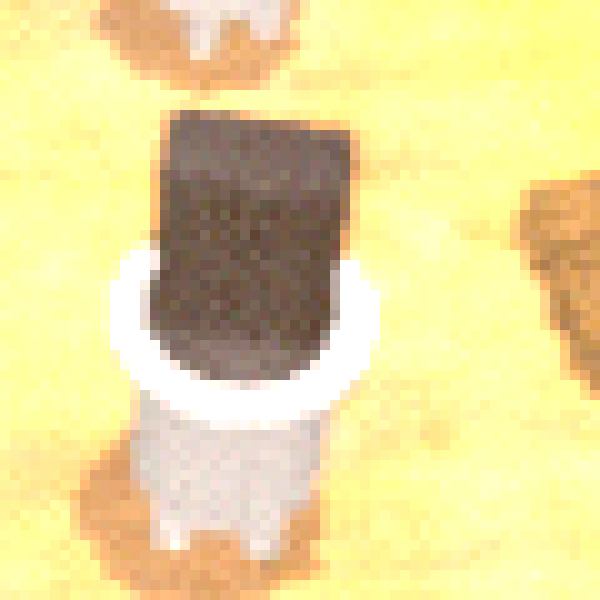

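```bash
python3 - <<'E'
from h import *
s=load('scene0');t=load('top0')
def L(c,x0,y0,pts):
  return [onz(c,x0+u/10-.5,y0+v/10-.5,92)[:2] for u,v in pts]
A=L(s,335,200,[(168,108),(358,130),(347,192),(160,180)])
B=L(t,310,255,[(262,172),(340,178),(308,330),(230,322)])
for X in (A,B):
  X=np.array(X);print(X.round(1),X.mean(0).round(1),np.linalg.norm(X-np.roll(X,-1,0),axis=1).round(1))
  for i,j in ((0,1),(3,2),(0,3),(1,2)): d=X[j]-X[i];print(np.degrees(np.arctan2(d[1],d[0])).round(1),end=' ')
  print()
M=R.from_rotvec(r.read_state()['ee_rot']).as_matrix();print(M.round(3))
p=r.read_state()['tool_pos'];print(M.T@(np.array([453.3,45.4,218])-p))
E
```

```text
[[466.9  35.9]
 [438.2  42.7]
 [441.6  54.8]
 [469.9  50.2]] [454.1  45.9] [29.5 12.6 28.7 14.6]
166.8 170.7 78.1 74.2 
[[465.3  48.5]
 [464.4  35.2]
 [438.4  40.7]
 [439.7  54. ]] [452.   44.6] [13.4 26.5 13.3 26.2]
-94.1 -95.5 168.0 168.0 
[[-0.931  0.364 -0.   ]
 [ 0.364  0.931 -0.001]
 [ 0.    -0.001 -1.   ]]
[-405.62725824 -467.48091975    0.46998986]
```

```bash
T='{"x":-405.6,"y":-467.5,"z":0,"twist":-9.3}'; python3 -m creep '[{"x":-25,"y":-29,"twist":-1},{"x":-50,"y":-58,"twist":-2},{"x":-75,"y":-87,"twist":-3},{"x":-100,"y":-115,"twist":-4},{"x":-125,"y":-144,"twist":-5},{"x":-150,"y":-173,"twist":-6},{"x":-175,"y":-202,"twist":-7},{"x":-200,"y":-231,"twist":-8},{"x":-225,"y":-259,"twist":-9},{"x":-250,"y":-288,"twist":-9.3},{"x":-275,"y":-317,"twist":-9.3},{"x":-300,"y":-346,"twist":-9.3},{"x":-325,"y":-375,"twist":-9.3},{"x":-350,"y":-403,"twist":-9.3},{"x":-375,"y":-432,"twist":-9.3},{"x":-395,"y":-455,"twist":-9.3},{"x":-405.6,"y":-467.5,"twist":-9.3},{"x":-405.6,"y":-467.5,"twist":-9.3},{"x":-405.6,"y":-467.5,"twist":-9.3},{"x":-405.6,"y":-467.5,"twist":-9.3}]' 50 10
cat > st.py <<'E'
from h import *
s=r.read_state();M=R.from_rotvec(s['ee_rot']).as_matrix()
print('t',round(s['time_s'],2),'tcp',s['tool_pos'].round(1),'yaw',np.degrees(np.arctan2(M[1,0],M[0,0])).round(1),'z',M[:,2].round(3),'F',s['contact_force'].round(1),'T',s['wrist_torque'].round(2),'g',round(s['grip_width']*93,1))
E
python3 - <<'E'
import st
from h import *
snap('wrist','w1')
E
```

```text
t 0.15 tcp [245.8 628.5 218.1] yaw 158.6 z [-0.    -0.001 -1.   ] F [-0.5  0.2  0.1] T [-0.01 -0.01  0.05] g 93.3$[0]: bad value
```

View pics/w1.png

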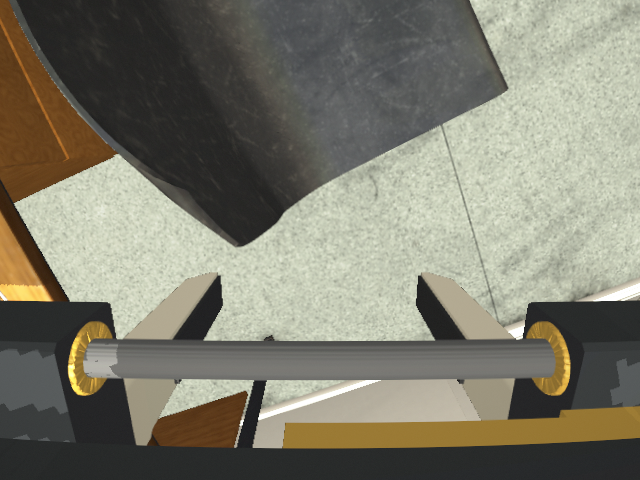

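The call was refused and nothing moved. I'll give all four keys in every row.

```bash
python3 -m creep '[{"x":-25,"y":-29,"z":0,"twist":-1},{"x":-50,"y":-58,"z":0,"twist":-2},{"x":-75,"y":-87,"z":0,"twist":-3},{"x":-100,"y":-115,"z":0,"twist":-4},{"x":-125,"y":-144,"z":0,"twist":-5},{"x":-150,"y":-173,"z":0,"twist":-6},{"x":-175,"y":-202,"z":0,"twist":-7},{"x":-200,"y":-231,"z":0,"twist":-8},{"x":-225,"y":-259,"z":0,"twist":-9},{"x":-250,"y":-288,"z":0,"twist":-9.3},{"x":-275,"y":-317,"z":0,"twist":-9.3},{"x":-300,"y":-346,"z":0,"twist":-9.3},{"x":-325,"y":-375,"z":0,"twist":-9.3},{"x":-350,"y":-403,"z":0,"twist":-9.3},{"x":-375,"y":-432,"z":0,"twist":-9.3},{"x":-395,"y":-455,"z":0,"twist":-9.3},{"x":-405.6,"y":-467.5,"z":0,"twist":-9.3},{"x":-405.6,"y":-467.5,"z":0,"twist":-9.3},{"x":-405.6,"y":-467.5,"z":0,"twist":-9.3},{"x":-405.6,"y":-467.5,"z":0,"twist":-9.3}]' 50 10
python3 - <<'E'
import st
from h import *
snap('wrist','w2')
E
```

```text
time_s: 1.87
tool_pos: [453.1, 46.0, 218.6]
ee_rot: [-0.33, -3.124, -0.0]
contact_force: [-0.6, 0.3, -1.1]
grip_width: 0.539
t 1.87 tcp [453.1  46.  218.6] yaw 167.9 z [-0.  0. -1.] F [-0.6  0.3 -1.1] T [ 0.06 -0.02 -0.01] g 50.2
```

View pics/w2.png

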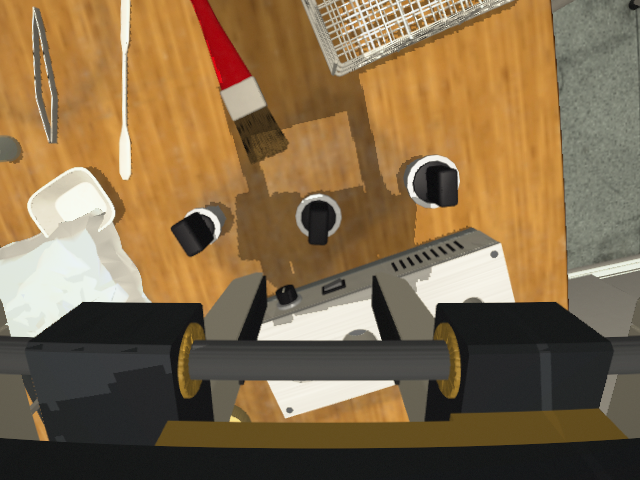

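The wrist view shows the cup at (318,220), midway between the fingers, with its bar upright in the picture. Next I'll descend.

```bash
python3 -m creep '[{"x":0,"y":0,"z":20,"twist":0},{"x":0,"y":0,"z":40,"twist":0},{"x":0,"y":0,"z":60,"twist":0},{"x":0,"y":0,"z":80,"twist":0},{"x":0,"y":0,"z":100,"twist":0},{"x":0,"y":0,"z":115,"twist":0},{"x":0,"y":0,"z":127,"twist":0},{"x":0,"y":0,"z":137,"twist":0},{"x":0,"y":0,"z":145,"twist":0},{"x":0,"y":0,"z":151,"twist":0},{"x":0,"y":0,"z":155,"twist":0},{"x":0,"y":0,"z":157,"twist":0},{"x":0,"y":0,"z":157,"twist":0},{"x":0,"y":0,"z":157,"twist":0}]' 50 10
python3 - <<'E'
import st
from h import *
snap('wrist','w3');snap('scene','s3')
E
```

```text
time_s: 3.08
tool_pos: [453.6, 45.5, 62.1]
ee_rot: [0.33, 3.124, 0.0]
contact_force: [-0.1, 0.6, 0.2]
grip_width: 0.538
t 3.08 tcp [453.6  45.5  62.1] yaw 167.9 z [ 0. -0. -1.] F [-0.1  0.6  0.2] T [ 0.02  0.   -0.02] g 50.1
```

View pics/w3.png

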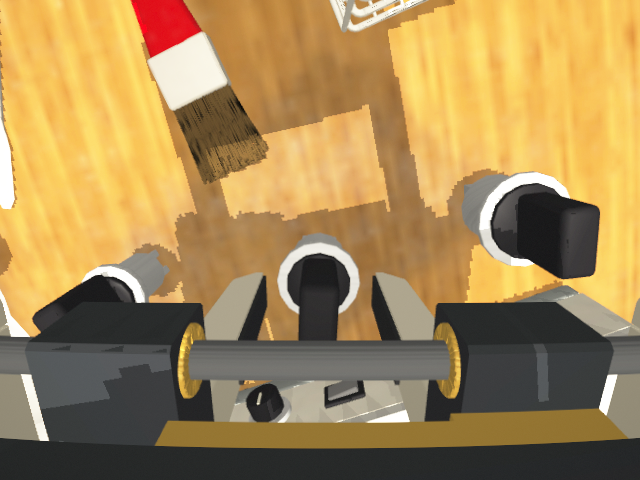

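```bash
python3 -m creep '[{"x":0,"y":0,"z":0,"twist":0},{"x":0,"y":0,"z":0,"twist":0},{"x":0,"y":0,"z":0,"twist":0},{"x":0,"y":0,"z":0,"twist":0},{"x":0,"y":0,"z":0,"twist":0},{"x":0,"y":0,"z":0,"twist":0},{"x":0,"y":0,"z":0,"twist":0},{"x":0,"y":0,"z":0,"twist":0},{"x":0,"y":0,"z":0,"twist":0},{"x":0,"y":0,"z":0,"twist":0},{"x":0,"y":0,"z":0,"twist":0},{"x":0,"y":0,"z":0,"twist":0}]' 10 25; python3 st.py
```

```text
time_s: 4.18
tool_pos: [453.3, 45.5, 61.7]
ee_rot: [-0.33, -3.124, 0.0]
contact_force: [0.5, 0.4, 0.1]
grip_width: 0.17
t 4.18 tcp [453.3  45.5  61.7] yaw 167.9 z [-0. -0. -1.] F [0.5 0.4 0.1] T [0.01 0.   0.01] g 15.8
```

```bash
python3 -m creep '[{"x":0,"y":0,"z":-4,"twist":0},{"x":0,"y":0,"z":-12,"twist":0},{"x":0,"y":0,"z":-24,"twist":0},{"x":0,"y":0,"z":-38,"twist":0},{"x":0,"y":0,"z":-52,"twist":0},{"x":0,"y":0,"z":-66,"twist":0},{"x":0,"y":0,"z":-80,"twist":0},{"x":0,"y":0,"z":-92,"twist":0},{"x":0,"y":0,"z":-102,"twist":0},{"x":0,"y":0,"z":-108,"twist":0},{"x":0,"y":0,"z":-110,"twist":0},{"x":0,"y":0,"z":-110,"twist":0}]'; python3 st.py
python3 - <<'E'
from h import *
c=load('top0');g=c['image'][188:232,308:352].astype(float)
a=np.clip((g-50)*2.2,0,255).astype(np.uint8)
cv2.imwrite('pics/bar.png',cv2.resize(a,None,fx=13,fy=13,interpolation=cv2.INTER_CUBIC)[:,:,::-1])
s=snap('scene','s4');snap('wrist','w4')
E
```

```text
time_s: 5.18
tool_pos: [453.4, 45.5, 171.9]
ee_rot: [0.33, 3.124, 0.0]
contact_force: [0.1, 0.3, -1.3]
grip_width: 0.17
t 5.18 tcp [453.4  45.5 171.9] yaw 167.9 z [ 0. -0. -1.] F [ 0.1  0.3 -1.3] T [-0.    0.06 -0.02] g 15.8
```

View pics/bar.png

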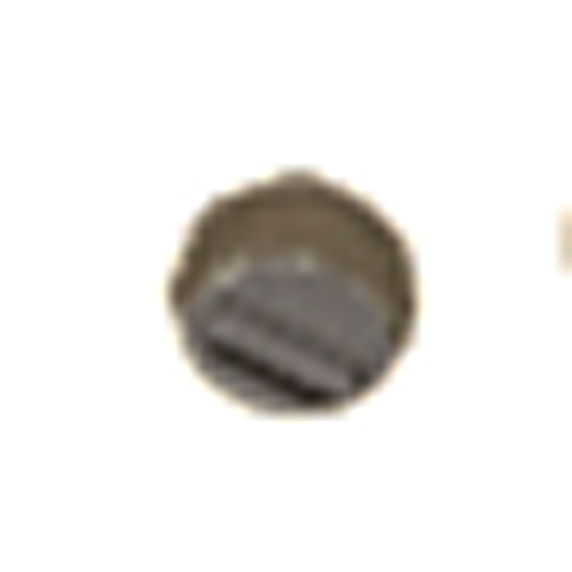

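View pics/w4.png

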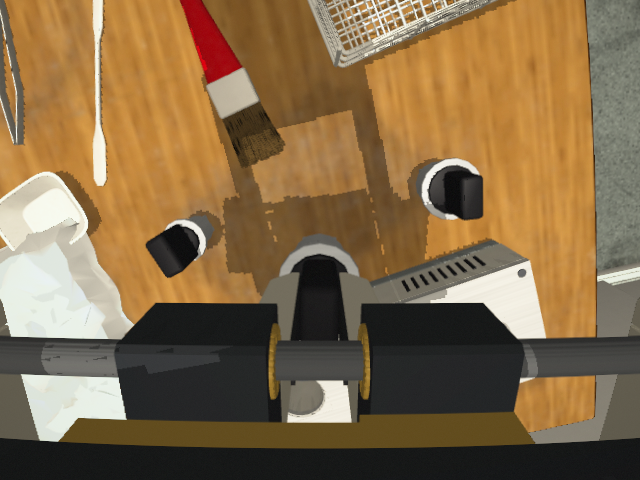

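View pics/s4.png

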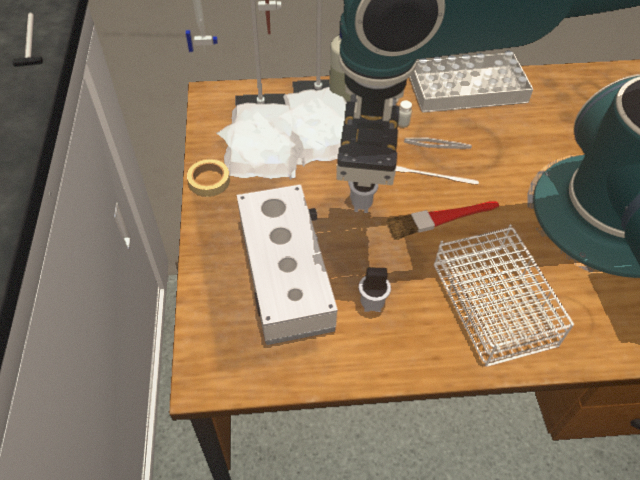

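```bash
python3 - <<'E'
from h import *
from scipy.optimize import least_squares
t=load('top0')
f=lambda u,v:onz(t,308+(u+.5)/13-.5,188+(v+.5)/13-.5,32)
for a,b in (((220,320),(345,385)),((205,340),(310,400)),((225,295),(370,370))):
  p,q=f(*a),f(*b);d=q-p;print(p.round(1),q.round(1),np.linalg.norm(d).round(1),np.degrees(np.arctan2(d[1],d[0])).round(1))
w=load('w4');im=w['image']
a=cv2.resize(im[225:305,260:380],None,fx=6,fy=6,interpolation=cv2.INTER_NEAREST);cv2.imwrite('pics/w4z.png',a[:,:,::-1])
s=load('s4')['image'];a=cv2.resize(s[165:225,335:395],None,fx=9,fy=9,interpolation=cv2.INTER_NEAREST);cv2.imwrite('pics/s4z.png',a[:,:,::-1])
E
```

```text
[582.5  66.9  32. ] [573.2  48.9  32. ] 20.3 -117.6
[579.6  69.   32. ] [570.9  54.   32. ] 17.4 -119.8
[586.2  66.2  32. ] [575.4  45.4  32. ] 23.5 -117.4
```

View pics/w4z.png

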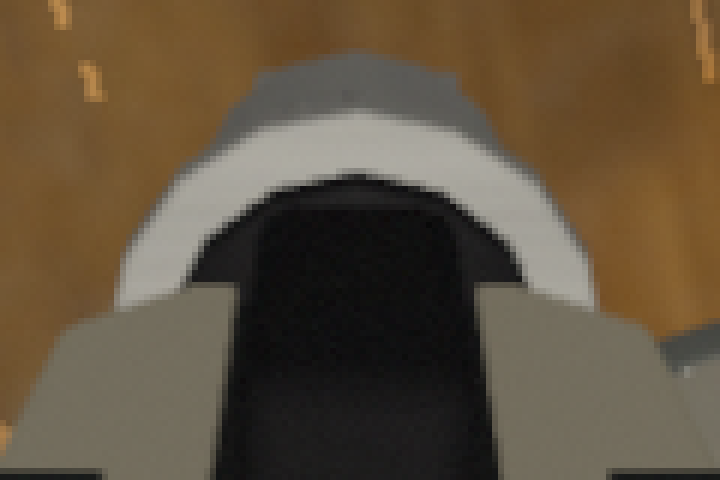

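View pics/s4z.png

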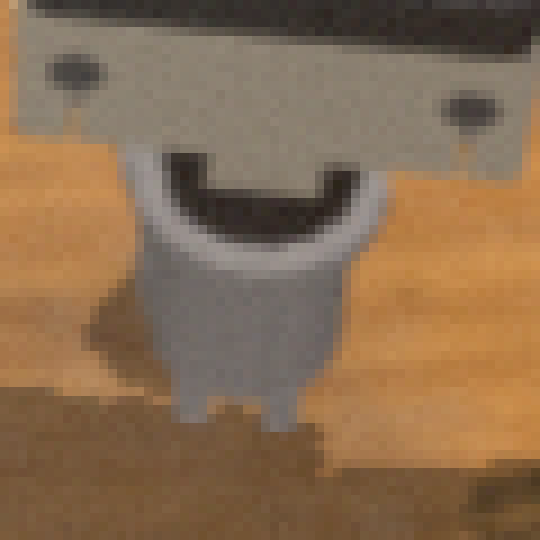

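```bash
python3 - <<'E'
from h import *
from scipy.optimize import least_squares
w=load('w4');P=[(120,296),(130,260),(178,183),(270,130),(357,113),(445,133),(535,180),(583,260),(593,298)]
s=load('s4');S=[(145,152+20),(170,212),(215,240),(265,247),(320,238),(355,215),(375,180)]
for n,c,pts,k,o in (('w',w,P,6,(260,225)),):
  q=np.array([onz(c,o[0]+u/k-.5,o[1]+v/k-.5,161)[:2] for u,v in pts])
  A=np.c_[2*q,np.ones(len(q))];x=np.linalg.lstsq(A,(q**2).sum(1),rcond=None)[0]
  print(n,x[:2],2*np.sqrt(x[2]+x[0]**2+x[1]**2))
  f=least_squares(lambda p:np.hypot(*(q-p).T)-21,x[:2]);print(f.x,f.fun.round(1))
# scene: outer edge of flange: bottom of light band is underside edge z=156
o=(335,165);k=9
O=[(125,165),(140,210),(175,248),(225,268),(275,273),(330,262),(370,228),(388,180)]
q=np.array([onz(s,o[0]+u/k-.5,o[1]+v/k-.5,156)[:2] for u,v in O])
f=least_squares(lambda p:np.hypot(*(q-p).T)-21,[453,45]);print('scene',f.x,f.fun.round(1))
E
```

```text
w [452.10072413  45.64033893] 40.39175081974248
[453.15581121  45.41184412] [-0.6 -0.4  0.2  0.1  0.3 -0.1  0.4 -0.4 -0.7]
scene [453.72804034  40.95604155] [ 0.6 -0.3  0.  -0.2  0.   0.4 -0.1  0.2]
```

```bash
python3 -m creep '[{"x":-8,"y":2.6,"z":0,"twist":1},{"x":-20,"y":6.5,"z":0,"twist":3},{"x":-35,"y":11.3,"z":0,"twist":5},{"x":-50,"y":16.2,"z":0,"twist":7},{"x":-65,"y":21,"z":0,"twist":9},{"x":-80,"y":25.9,"z":0,"twist":11},{"x":-95,"y":30.8,"z":0,"twist":13},{"x":-107,"y":34.6,"z":0,"twist":15},{"x":-115,"y":37.2,"z":0,"twist":16},{"x":-119.5,"y":38.7,"z":0,"twist":16},{"x":-119.5,"y":38.7,"z":0,"twist":16},{"x":-119.5,"y":38.7,"z":0,"twist":16},{"x":-119.5,"y":38.7,"z":0,"twist":16}]'; python3 st.py
python3 - <<'E'
from h import *
snap('scene','s5');t=snap('top','t5')
s=load('s5')
cv2.imwrite('pics/s5z.png',cv2.resize(s['image'][150:300,200:360],None,fx=4,fy=4,interpolation=cv2.INTER_CUBIC)[:,:,::-1])
E
```

```text
time_s: 6.37
tool_pos: [577.9, 58.4, 171.6]
ee_rot: [-0.761, -3.048, 0.0]
contact_force: [0.0, 0.3, -2.0]
grip_width: 0.164
t 6.37 tcp [577.9  58.4 171.6] yaw 152.0 z [-0. -0. -1.] F [ 0.   0.3 -2. ] T [-0.06  0.01 -0.03] g 15.3
```

View pics/s5z.png

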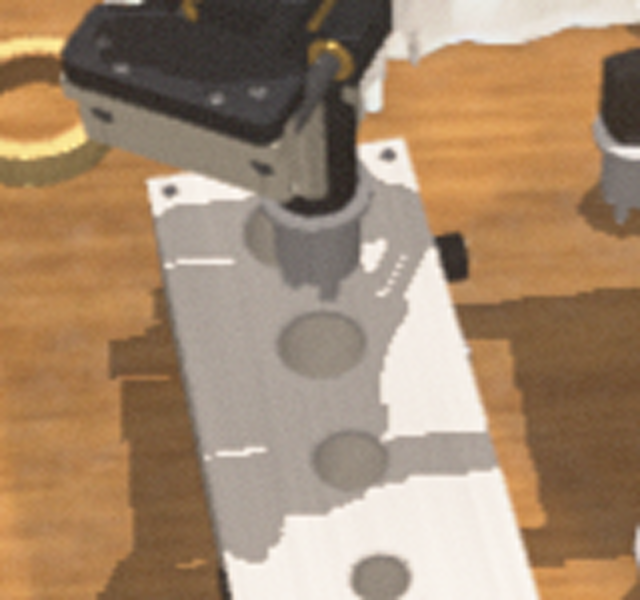

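View pics/t5.png

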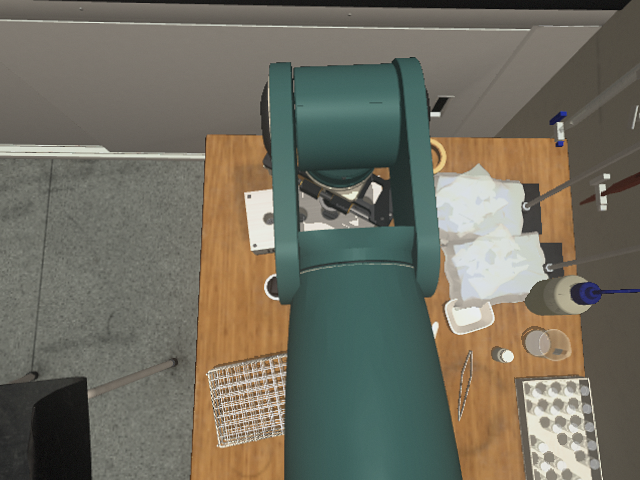

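```bash
python3 -m creep '[{"x":-0.3,"y":0,"z":3,"twist":0},{"x":-0.3,"y":0,"z":9,"twist":0},{"x":-0.3,"y":0,"z":16,"twist":0},{"x":-0.3,"y":0,"z":23,"twist":0},{"x":-0.3,"y":0,"z":29,"twist":0},{"x":-0.3,"y":0,"z":33,"twist":0},{"x":-0.3,"y":0,"z":35,"twist":0},{"x":-0.3,"y":0,"z":35,"twist":0},{"x":-0.3,"y":0,"z":35,"twist":0},{"x":-0.3,"y":0,"z":35,"twist":0}]'; python3 st.py
python3 - <<'E'
from h import *
s=snap('scene','s6')
cv2.imwrite('pics/s6z.png',cv2.resize(s['image'][180:280,230:330],None,fx=6,fy=6,interpolation=cv2.INTER_CUBIC)[:,:,::-1])
c=np.array([578.4,58.3,70.])
print([((proj(s,c+[16.75*np.cos(a),16.75*np.sin(a),0])-[230,180])*6).round(0) for a in (0,np.pi/2,np.pi,-np.pi/2)])
E
```

```text
time_s: 7.3
tool_pos: [578.7, 58.3, 137.0]
ee_rot: [0.761, 3.047, 0.0]
contact_force: [-0.3, -0.4, -0.4]
grip_width: 0.17
t 7.3 tcp [578.7  58.3 137. ] yaw 151.9 z [ 0.001  0.    -1.   ] F [-0.3 -0.4 -0.4] T [-0.01  0.02 -0.06] g 15.8
[array([238., 334.]), array([307., 381.]), array([369., 326.]), array([300., 279.])]
```

View pics/s6z.png

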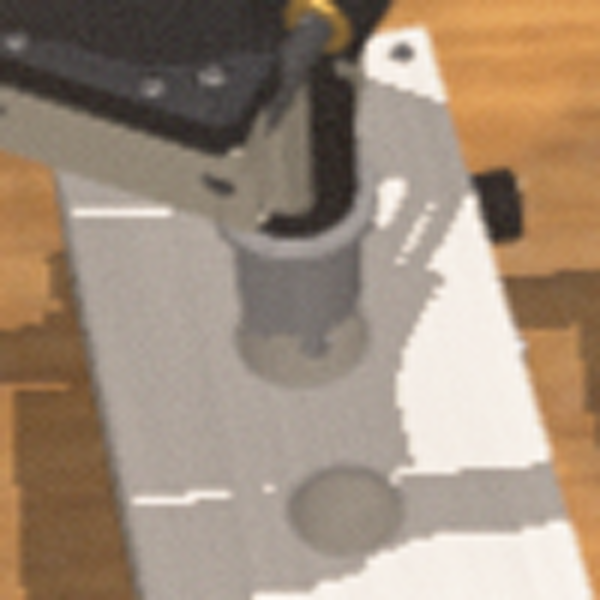

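```bash
python3 - <<'E'
from h import *
s=load('s6')
for z in (86,100,121,126):
  print(z,[((proj(s,np.array([578.4+d,58.3,z]))-[230,180])*6).round(1) for d in (-1,0,1)])
g=cv2.cvtColor(s['image'],cv2.COLOR_RGB2GRAY)
for row in (225,228,231): print(g[row,262:300])
E
```

```text
86 [array([305.2, 290.7]), array([301.2, 290.9]), array([297.3, 291.2])]
100 [array([303.2, 255.9]), array([299.2, 256.2]), array([295.2, 256.4])]
121 [array([300.2, 202.2]), array([296.1, 202.4]), array([292.1, 202.7])]
126 [array([299.5, 189.1]), array([295.4, 189.4]), array([291.3, 189.6])]
[169 166 167 168 167 167 166 134 113 110 116 114 114 114 119 114 114 115
 119 118 120 116 112 113 110 109 104 104 144 163 166 163 164 160 162 162
 164 167]
[164 165 166 168 168 168 166 143 118 111 112 115 117 117 115 112 115 119
 121 116 119 116 117 111 110 113 104 104 144 167 164 162 164 163 167 167
 164 161]
[163 167 163 168 168 171 170 164 131 112 111 114 115 116 115 115 114 118
 118 121 115 117 114 111 107 107 108 127 147 160 165 164 164 166 165 164
 161 165]
```

```bash
python3 -m creep '[{"x":0.2,"y":0,"z":2,"twist":0},{"x":0.2,"y":0,"z":4,"twist":0},{"x":0.2,"y":0,"z":6,"twist":0},{"x":0.2,"y":0,"z":8,"twist":0},{"x":0.2,"y":0,"z":9,"twist":0},{"x":0.2,"y":0,"z":10,"twist":0},{"x":0.2,"y":0,"z":10,"twist":0}]'; python3 st.py;  python3 -m creep '[{"x":0,"y":0,"z":1,"twist":0},{"x":0,"y":0,"z":2,"twist":0},{"x":0,"y":0,"z":3,"twist":0},{"x":0,"y":0,"z":4,"twist":0},{"x":0,"y":0,"z":5,"twist":0},{"x":0,"y":0,"z":5,"twist":0}]'; python3 st.py
```

```text
time_s: 7.93
tool_pos: [578.3, 58.3, 126.4]
ee_rot: [-0.762, -3.048, 0.0]
contact_force: [-0.2, 0.4, -1.6]
grip_width: 0.172
t 7.93 tcp [578.3  58.3 126.4] yaw 151.9 z [-0. -0. -1.] F [-0.2  0.4 -1.6] T [-0.01  0.04 -0.03] g 16.0
time_s: 8.43
tool_pos: [578.3, 58.4, 121.4]
ee_rot: [-0.762, -3.048, 0.0]
contact_force: [-1.0, 0.9, -2.4]
grip_width: 0.174
t 8.43 tcp [578.3  58.4 121.4] yaw 151.9 z [-0. -0. -1.] F [-1.   0.9 -2.4] T [ 0.06 -0.02 -0.05] g 16.2
```

```bash
python3 -m creep '[{"x":0,"y":0,"z":1,"twist":0},{"x":0,"y":0,"z":2,"twist":0},{"x":0,"y":0,"z":3,"twist":0},{"x":0,"y":0,"z":4,"twist":0},{"x":0,"y":0,"z":4,"twist":0}]'; python3 st.py;  python3 -m creep '[{"x":0,"y":0,"z":1,"twist":0},{"x":0,"y":0,"z":2,"twist":0},{"x":0,"y":0,"z":3,"twist":0},{"x":0,"y":0,"z":4,"twist":0},{"x":0,"y":0,"z":4,"twist":0}]'; python3 st.py
```

```text
time_s: 8.85
tool_pos: [578.3, 58.3, 117.4]
ee_rot: [-0.762, -3.048, 0.0]
contact_force: [0.3, 0.1, -1.7]
grip_width: 0.17
t 8.85 tcp [578.3  58.3 117.4] yaw 151.9 z [-0. -0. -1.] F [ 0.3  0.1 -1.7] T [-0.06  0.02 -0.03] g 15.9
time_s: 9.27
tool_pos: [578.3, 58.4, 113.4]
ee_rot: [-0.761, -3.048, 0.0]
contact_force: [1.0, 0.4, -1.7]
grip_width: 0.173
t 9.27 tcp [578.3  58.4 113.4] yaw 151.9 z [-0. -0. -1.] F [ 1.   0.4 -1.7] T [ 0.05 -0.03 -0.03] g 16.1
```

```bash
python3 -m creep '[{"x":0,"y":0,"z":1.5,"twist":0},{"x":0,"y":0,"z":3,"twist":0},{"x":0,"y":0,"z":4.5,"twist":0},{"x":0,"y":0,"z":6,"twist":0},{"x":0,"y":0,"z":7.5,"twist":0},{"x":0,"y":0,"z":9,"twist":0},{"x":0,"y":0,"z":9,"twist":0}]'; python3 st.py;  python3 -m creep '[{"x":0,"y":0,"z":1.5,"twist":0},{"x":0,"y":0,"z":3,"twist":0},{"x":0,"y":0,"z":4.5,"twist":0},{"x":0,"y":0,"z":6,"twist":0},{"x":0,"y":0,"z":7.5,"twist":0},{"x":0,"y":0,"z":8,"twist":0},{"x":0,"y":0,"z":8,"twist":0}]'; python3 st.py
```

```text
time_s: 9.85
tool_pos: [578.2, 58.3, 104.2]
ee_rot: [-0.762, -3.047, 0.0]
contact_force: [0.6, -0.4, -1.6]
grip_width: 0.171
t 9.85 tcp [578.2  58.3 104.2] yaw 151.9 z [-0. -0. -1.] F [ 0.6 -0.4 -1.6] T [-0.04 -0.01  0.01] g 15.9
time_s: 10.43
tool_pos: [578.3, 58.4, 96.4]
ee_rot: [-0.762, -3.048, 0.0]
contact_force: [-0.2, -0.6, -1.7]
grip_width: 0.169
t 10.43 tcp [578.3  58.4  96.4] yaw 151.9 z [-0. -0. -1.] F [-0.2 -0.6 -1.7] T [-0.02  0.02 -0.02] g 15.7
```

Free so far. Next I'll feel for the bar in 0.5 mm steps.

```bash
python3 -m creep '[{"x":0,"y":0,"z":0.5,"twist":0},{"x":0,"y":0,"z":1,"twist":0},{"x":0,"y":0,"z":1.5,"twist":0},{"x":0,"y":0,"z":2,"twist":0},{"x":0,"y":0,"z":2,"twist":0}]'; python3 -m creep '[{"x":0,"y":0,"z":0.4,"twist":0},{"x":0,"y":0,"z":0.7,"twist":0},{"x":0,"y":0,"z":0.7,"twist":0}]';python3 -m creep '[{"x":0,"y":0,"z":0.4,"twist":0},{"x":0,"y":0,"z":0.7,"twist":0},{"x":0,"y":0,"z":0.7,"twist":0}]'
```

```text
time_s: 10.85
tool_pos: [578.3, 58.3, 94.5]
ee_rot: [-0.762, -3.048, 0.0]
contact_force: [-0.2, -0.6, -1.5]
grip_width: 0.169
time_s: 11.1
tool_pos: [578.3, 58.4, 93.9]
ee_rot: [-0.762, -3.048, 0.0]
contact_force: [-0.8, -0.7, -1.4]
grip_width: 0.17
time_s: 11.35
tool_pos: [578.3, 58.4, 93.2]
ee_rot: [-0.762, -3.048, 0.0]
contact_force: [-0.6, -0.1, -1.1]
grip_width: 0.168
```

```bash
python3 -m creep '[{"x":0,"y":0,"z":0.4,"twist":0},{"x":0,"y":0,"z":0.8,"twist":0},{"x":0,"y":0,"z":0.8,"twist":0}]'; python3 -m creep '[{"x":0,"y":0,"z":0.4,"twist":0},{"x":0,"y":0,"z":0.7,"twist":0},{"x":0,"y":0,"z":0.7,"twist":0}]'
```

```text
time_s: 11.6
tool_pos: [578.3, 58.3, 92.3]
ee_rot: [-0.762, -3.048, 0.0]
contact_force: [-0.1, -0.5, -1.7]
grip_width: 0.168
time_s: 11.85
tool_pos: [578.3, 58.3, 91.6]
ee_rot: [-0.762, -3.048, 0.0]
contact_force: [-0.3, -0.0, -1.7]
grip_width: 0.173
```

Already 2 mm past the bar's top with no force, so the gaps line up with the bar. I'll continue to the deck, where the TCP should read about 85.7.

```bash
python3 -m creep '[{"x":0,"y":0,"z":0.6,"twist":0},{"x":0,"y":0,"z":1.2,"twist":0},{"x":0,"y":0,"z":1.8,"twist":0},{"x":0,"y":0,"z":1.8,"twist":0}]'; python3 -m creep '[{"x":0,"y":0,"z":0.6,"twist":0},{"x":0,"y":0,"z":1.2,"twist":0},{"x":0,"y":0,"z":1.8,"twist":0},{"x":0,"y":0,"z":1.8,"twist":0}]'; python3 -m creep '[{"x":0,"y":0,"z":0.5,"twist":0},{"x":0,"y":0,"z":1,"twist":0},{"x":0,"y":0,"z":1,"twist":0}]'
```

```text
time_s: 12.18
tool_pos: [578.3, 58.3, 89.8]
ee_rot: [-0.762, -3.048, 0.0]
contact_force: [-0.2, -0.3, -0.7]
grip_width: 0.17
time_s: 12.52
tool_pos: [578.3, 58.3, 88.0]
ee_rot: [-0.762, -3.048, 0.0]
contact_force: [1.1, 0.4, -2.3]
grip_width: 0.17
time_s: 12.77
tool_pos: [578.3, 58.4, 87.1]
ee_rot: [-0.762, -3.048, 0.0]
contact_force: [0.4, 0.3, -0.7]
grip_width: 0.173
```

```bash
python3 -m creep '[{"x":0,"y":0,"z":0.4,"twist":0},{"x":0,"y":0,"z":0.7,"twist":0},{"x":0,"y":0,"z":0.7,"twist":0}]'; python3 -m creep '[{"x":0,"y":0,"z":0.3,"twist":0},{"x":0,"y":0,"z":0.5,"twist":0},{"x":0,"y":0,"z":0.5,"twist":0}]'; python3 -m creep '[{"x":0,"y":0,"z":0.2,"twist":0},{"x":0,"y":0,"z":0.4,"twist":0},{"x":0,"y":0,"z":0.4,"twist":0}]'
```

```text
time_s: 13.02
tool_pos: [578.3, 58.4, 86.4]
ee_rot: [-0.762, -3.048, 0.0]
contact_force: [0.0, -0.6, -1.7]
grip_width: 0.17
time_s: 13.27
tool_pos: [578.4, 58.3, 85.9]
ee_rot: [0.762, 3.048, -0.0]
contact_force: [-0.3, 0.1, -1.6]
grip_width: 0.17
time_s: 13.52
tool_pos: [578.4, 58.4, 85.7]
ee_rot: [0.762, 3.048, 0.0]
contact_force: [-0.1, -0.2, 0.6]
grip_width: 0.172
```

```bash
python3 -m creep '[{"x":0,"y":0,"z":0.2,"twist":0},{"x":0,"y":0,"z":0.2,"twist":0}]'
python3 - <<'E'
from h import *
s=snap('scene','s7')
cv2.imwrite('pics/s7z.png',cv2.resize(s['image'][180:280,230:330],None,fx=6,fy=6,interpolation=cv2.INTER_CUBIC)[:,:,::-1])
E
```

```text
time_s: 13.68
tool_pos: [578.4, 58.3, 85.7]
ee_rot: [0.762, 3.048, 0.0]
contact_force: [-3.1, 0.6, 3.7]
grip_width: 0.169
```

View pics/s7z.png

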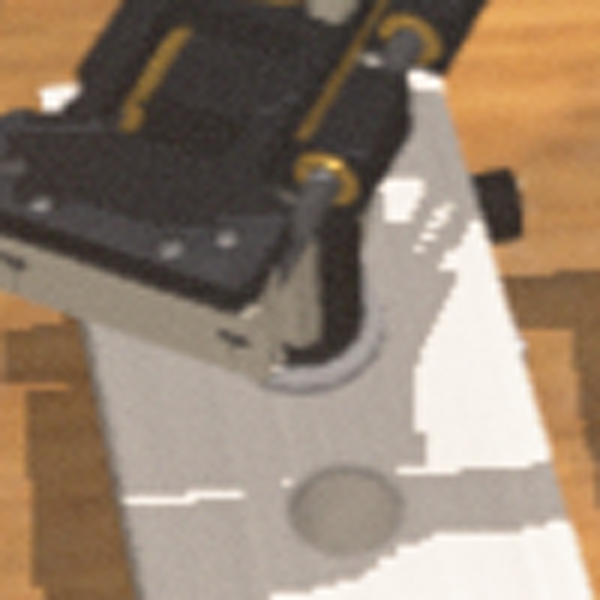

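The flange looks flush on the deck with a 4 N push, at exactly the expected height. Now I'll release and retreat.

```bash
python3 -m creep '[{"x":0,"y":0,"z":0,"twist":0},{"x":0,"y":0,"z":0,"twist":0},{"x":0,"y":0,"z":0,"twist":0},{"x":0,"y":0,"z":0,"twist":0},{"x":0,"y":0,"z":0,"twist":0},{"x":0,"y":0,"z":0,"twist":0},{"x":0,"y":0,"z":0,"twist":0},{"x":0,"y":0,"z":0,"twist":0}]' 45; python3 -m creep '[{"x":0,"y":0,"z":-2,"twist":0},{"x":0,"y":0,"z":-6,"twist":0},{"x":0,"y":0,"z":-12,"twist":0},{"x":0,"y":0,"z":-20,"twist":0},{"x":0,"y":0,"z":-30,"twist":0},{"x":0,"y":0,"z":-45,"twist":0},{"x":0,"y":0,"z":-60,"twist":0},{"x":0,"y":0,"z":-75,"twist":0},{"x":0,"y":0,"z":-90,"twist":0},{"x":0,"y":0,"z":-105,"twist":0},{"x":0,"y":0,"z":-115,"twist":0},{"x":0,"y":0,"z":-120,"twist":0},{"x":0,"y":0,"z":-120,"twist":0},{"x":0,"y":0,"z":-120,"twist":0}]'
```

```text
time_s: 14.4
tool_pos: [578.4, 58.4, 85.3]
ee_rot: [0.762, 3.048, -0.0]
contact_force: [0.5, 0.7, 0.1]
grip_width: 0.482
time_s: 15.57
tool_pos: [578.3, 58.4, 205.0]
ee_rot: [-0.762, -3.047, 0.0]
contact_force: [1.2, -0.4, -0.1]
grip_width: 0.487
```

```bash
python3 -m creep '[{"x":15,"y":0,"z":0,"twist":0},{"x":35,"y":0,"z":0,"twist":0},{"x":60,"y":0,"z":0,"twist":0},{"x":85,"y":0,"z":0,"twist":0},{"x":110,"y":0,"z":0,"twist":0},{"x":130,"y":0,"z":0,"twist":0},{"x":145,"y":0,"z":0,"twist":0},{"x":150,"y":0,"z":0,"twist":0},{"x":150,"y":0,"z":0,"twist":0},{"x":150,"y":0,"z":0,"twist":0}]'
python3 - <<'E'
from h import *
s=snap('scene','s8');snap('top','t8')
cv2.imwrite('pics/s8z.png',cv2.resize(s['image'][150:330,230:400],None,fx=3.3,fy=3.3,interpolation=cv2.INTER_CUBIC)[:,:,::-1])
E
```

```text
time_s: 16.4
tool_pos: [446.3, 128.8, 205.0]
ee_rot: [-0.761, -3.048, 0.0]
contact_force: [0.0, -0.3, -0.5]
grip_width: 0.484
```

View pics/s8z.png

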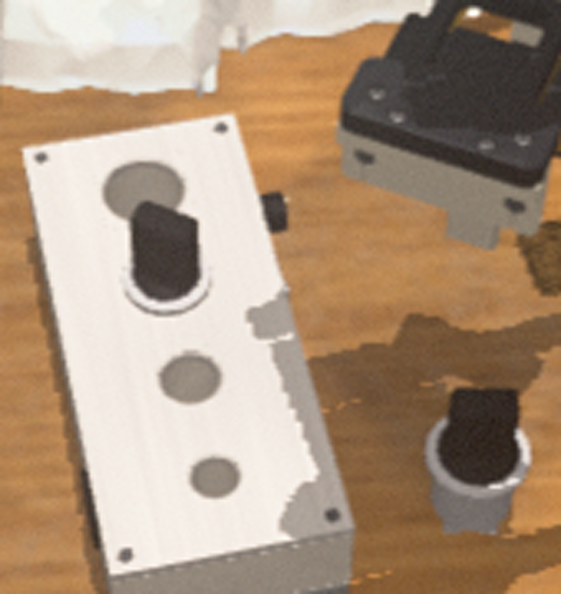

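```bash
python3 - <<'E'
from h import *
import st
s=load('s8')
for dz in (0,1.5,8):
  a=np.linspace(0,2*np.pi,200)
  q=np.array([proj(s,[578.4+21*np.cos(t),58.3+21*np.sin(t),70+dz]) for t in a]);q2=np.array([proj(s,[578.4+21*np.cos(t),58.3+21*np.sin(t),75+dz]) for t in a])
  print(dz,'under bottom row',q[:,1].max().round(1),'top-face bottom row',q2[:,1].max().round(1),'cols',q2[:,0].min().round(1),q2[:,0].max().round(1))
im=s['image'];print(im[236:250,279:283].mean((1,2)).round(0))
cv2.imwrite('pics/s8y.png',cv2.resize(im[205:255,255:305],None,fx=12,fy=12,interpolation=cv2.INTER_CUBIC)[:,:,::-1])
E
```

```text
t 16.5 tcp [446.5 128.5 205. ] yaw 151.9 z [-0.001 -0.    -1.   ] F [-0.1 -0.3  0.3] T [ 0.01 -0.02  0.03] g 44.8
0 under bottom row 245.8 top-face bottom row 243.8 cols 266.8 294.1
1.5 under bottom row 245.2 top-face bottom row 243.2 cols 266.7 294.1
8 under bottom row 242.6 top-face bottom row 240.6 cols 266.5 294.0
[ 63.  70.  76.  75.  91. 177. 233. 223. 155. 160. 235. 236. 234. 234.]
```

View pics/s8y.png

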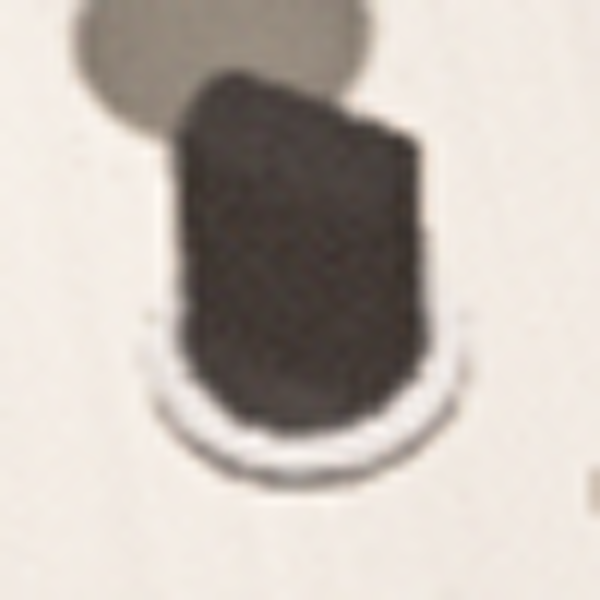

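View pics/t8.png

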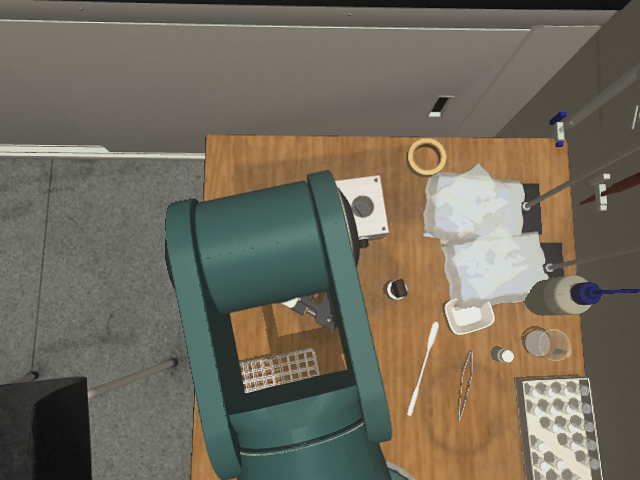

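The flange side is the dark arc at rows 244–245. The rows predicted for a flush flange are 243.8–245.8, and for one 8 mm high 240.6–242.6. So the cup is flush. The small cup is still at (397,289) in the top view. The large cup looks unmoved in the scene view.

```bash
python3 -c "
from rig import r
print(r.hand_in())"
```

```text
the job is handed in; nothing more can be done
None
```

The middle cup is docked in the 32 mm socket, released and handed in at about 16.5 s; the hand-in reported no verdict.

- **Pick-up:** I pinched the middle cup across its bar grip at (453, 45) mm and carried it to the 32 mm socket at (578.4, 58.3) mm.
- **Turning:** I read the drive bar's angle from the top camera and turned the cup 16° on the way. The claws then dropped over the bar without catching, so no turning in the socket was needed.
- **Seating:** I lowered it in small steps. The tool tip stopped at 85.7 mm, the height expected for a flush flange. The measured vertical push was about 4 N.
- **Last checks:** After release, the flange edge showed at rows 244–245 in the scene view. A flush flange should show at rows 243.8–245.8, and one resting on the bar at 240.6–242.6. Contact force read about zero, and the gripper was well clear of everything. The other two cups looked unmoved, by eye only.
- **Disagreements:**
  - The first move was refused because its rows lacked a key, so nothing moved.
  - The scene and top cameras differed by about 2 mm, so I averaged them.
  - One scene-view fit of the held cup was 4.5 mm off in y. I put that down to assuming the wrong edge of the flange, because the wrist view agreed with the tool position.

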